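Cover on the sieve stack, held down for clamping

TASK

Take the large cover by its knob, set it gently into the top of the sieve stack on the shaker so that it sits level and fully home, then press it straight down with a steady force of about 15 N, so that I can fasten the two clamps. Finish while still holding it down: do not let go or ease off at the end, never lean on it hard (more than twice that force), and leave the small cover, the brush and the jar where they are.

Things in the scene. Friction and masses are not known exactly. Their poses are not given: they have to be found in the camera images.
- cover_knob (a point): Centre of the knob of the large loose steel cover (0.3 kg), lying knob up on the bench. From its foot up: spigot 136 mm across (lowest 3 mm tapers to 132), 0 to 10 mm; flat plate 150 mm across, 10 to 14 mm; upright round black knob 30 mm across, 14 to 46 mm. This point is 30 mm above the foot, 16 mm above the plate's top; z up along the axis. The other cover is smaller.
- seat (a point): Centre of the sieve stack's open top, in the plane of its rim, z up; sinks with the stack; 200 mm above the bench when unloaded. Steel stack 150 mm across outside, 142 mm inside, 29 mm deep to the mesh. Cover home: plate on the rim, spigot inside (3 mm play all round), knob centre 20 mm above this point. The load meant in the goal is the one on this rim.
- shaker: Sieve shaker fixed to the bench: white housing 240 x 240 mm, 66 mm high, control panel on its -x side, origin under its centre, the stack on its axis. Two clamp posts, 104 mm either side along its y, 10 mm rods with black wing knobs 36 mm long in x, reach 30 mm above the rim. Their arms point outwards, clear of the cover, and stay so.
- platform (a joint): How far the sprung platform with the stack has sunk, m: 0 unloaded, grows downwards, stop at 0.022. Stays 0 until the downward load on the rim (push plus the cover's own weight of about 3 N) passes 4 N, then 1 mm per further 1.2 N: 10 N is 5.0 mm, 15 N is 9.2 mm, 20 N is 13.3 mm. Rises again as the push is eased.
- small_cover_knob (a point): Centre of the same kind of knob (30 mm across, 30 mm above its foot) on a smaller steel cover, 100 mm across; loose bystander, does not fit this stack, leave it. The two covers may lie in either place.
- brush: Sieve brush lying on the bench, bystander; origin at the middle of its underside, x along its length.
- jar: Sample jar with a lid, 68 mm across and 85 mm tall, bystander; origin at the centre of its underside.
Mind the look-alikes: they are no part of the job. Leave any purple look-alike of the part that bears cover_knob alone.

How it is judged (in metres and radians):
At the end, for the whole second after the job is handed in: Through the last second the large cover is home in the stack (centred within 5 mm, level within 0.04 rad, plate on rim), still, and pressed by the robot: load on the rim, cover's weight included, 10 to 22 N; platform sunk 4 to 16.5 mm (horizontal distance between cover_knob and seat below 0.005 m and z of cover_knob in the frame of seat between 0.0165 and 0.0225 m and angle between cover_knob's own z axis and vertical below 0.04 rad and contact force between cover and shaker between 10 and 22 N and value of joint platform between 0.004 and 0.0165 m and contact force between any of the fingers, the arm and cover above 3 N and linear speed of cover below 0.01 m/s); the arm keeps its last pose, push and grip.
It fails at once if the cover is leaned on, or dropped on the stack, with more than 32 N (contact force between cover and shaker above 32 N).
It fails at once if the small cover is moved more than 20 mm (distance of small_cover_knob from where it was at the start of the episode above 0.02 m).
It fails at once if the brush is moved more than 20 mm (distance of brush from where it was at the start of the episode above 0.02 m).
It fails at once if the jar is moved more than 20 mm (distance of jar from where it was at the start of the episode above 0.02 m).
It also fails if it takes over 61 s, if anything falls off the work surface, if the arm or the gripper's body presses on something with over 40 N, if the wrist force passes 120 N, or if a joint passes its speed limit or range.

ROBOT

A 6-joint arm with a two-finger parallel gripper is mounted at the origin on the work surface. World frame = base frame: x ahead of the robot, y to its left, z up, the work surface at z = 0. Lengths are in mm, angles in rad, forces in N, time in s.
With the tool pointing down it reaches from about 300 to 775 mm from the base axis. Payload 14.6 kg.
Tool frame: the origin (TCP) lies at the very end of the fingers, on their centre line; the grasp point (between the pads) lies 19 mm behind it; z points along the fingers, y is the direction in which the jaws open and shut (so a half turn about z gives the same grasp; the last joint's range is limited). The gripper opens to 94 mm and grips with 3 to 60 N. Pads are 16 mm wide; open, the fingers measure 119 mm over their backs; the gripper's body (75 mm by 177 mm) begins 78 mm behind the grasp point.
Start: joints at [1.133, 0.3, 1.521, -0, 1.321, -0.067], TCP at [199.295, 512.612, 205.446] pointing down, gripper open.
Joint ranges: [-3.03, 3.03], [-0.79, 2.21], [0.23, 2.52], [-1.04, 4.18], [0, 3.07], [-2.55, 2.55]. Speed limits (rad/s): [2.22, 2.22, 2.57, 3.14, 3.14, 3.14].

INTERFACE

Orientations are given as [roll, pitch, yaw] about the fixed x, y, z axes, in that order (R = Rz(yaw) Ry(pitch) Rx(roll)).
In Python, from cell import manip gives the robot as it stands.
- The arm moves only by the shell command python3 -m pendant 'ROWS' [FORCE]. ROWS is JSON, a list of rows, each an object with "claw": the finger opening in m, from 0 to 0.094; "delta_pos": the shift along the tool's x, y, z in m, a list of three; "rotation": the turn, a rotation vector about the tool's x, y, z in rad, a list of three. A call has 1 to 10 rows; each row is the pose to reach, as a shift and turn from the pose measured when the call began, along the tool's axes at that moment; what a row does not reach only later rows make up. A row lasts 1/8 s, in which the tool goes at most 62.5 mm and 10.7 degrees, less where a joint would pass 70% of its speed; a pose out of reach is approached as far as the arm can. A call with a gripper value outside its range is refused whole. The fingers move at their own pace and stop on an object; FORCE is the grip in N (left out, the last holds). Time passes only in rows, so rows that repeat a pose let the fingers close. It gives the time, the measured TCP pose, the force and the opening at its end, in the units of the state.
- manip.read_state(): the state, without advancing time (a new reading comes with each control period).
- manip.camera(name): name is "scene" or "top"; returns the picture (420x560x3 uint8, red, green, blue); there is no depth.
- manip.camera_model(name): a dict with "fx", "fy", "cx", "cy" (pixels), "cam_to_world" (4x4, takes a point from camera to world coordinates). Camera axes: x right, y up, looking along -z (the intrinsics and any distortion apply to the point x, -y, -z); pixel columns grow to the right and rows downward; lengths in mm; the calibration is good to about 2 mm. A picture is of the moment at which its call begins. camera_model takes no time and is no camera call.
- manip.sign_off(): hands the job in, once; it reports no verdict.
The state is a dict: "clock": time; "joints": joint angles; "qd": joint speeds; "effort": joint torques, N m; "eef_pos": TCP position; "eef_rot": TCP orientation; "wrist_force": force on the tool from outside, world axes, zero at the start; "moment": the same for the moment, N m; "finger_gap": finger opening in mm.
Only numpy, scipy, OpenCV 4.12 (cv2) and the standard library are available. Lean on these libraries where they do the work, as an engineer would, in place of code of your own. Each camera call takes 0.05 s, during which the arm holds its last target.

## Working session

There is one attempt and no reset: what is moved stays moved. The work goes in short steps, Python scripts to look and compute and a shell command to move; the robot and the scene stay as the last step left them, time stands still between calls to the robot, and variables do not carry over. Pictures are saved under pics/ and viewed, and the job is handed in when it is done.

```bash
ls && mkdir -p pics && python3 - <<'E'
from cell import manip
import cv2, numpy as np
print(manip.read_state())
for n in ("scene","top"):
    im=manip.camera(n); cv2.imwrite(f"pics/{n}0.png",im[:,:,::-1])
    m=manip.camera_model(n); print(n,m)
E
```

```text
pics
{'clock': 0.0, 'joints': array([ 1.13338404e+00,  3.00479365e-01,  1.52161562e+00, -4.30768334e-07,
        1.32066084e+00, -6.65917113e-02]), 'qd': array([-0.00045064, -0.00058998,  0.00144194,  0.00036062,  0.00028423,
       -0.00020598]), 'effort': array([ 1.44872138e-03, -5.31806695e+01, -3.52733874e+01,  7.09446031e-02,
        2.43432366e-02, -8.04072056e-05]), 'eef_pos': array([199.19431933, 512.37457213, 204.86717851]), 'eef_rot': array([-3.14043203e+00, -7.69839882e-05,  2.77077214e+00]), 'wrist_force': array([-0.47065662,  0.07646006, -0.32901594]), 'moment': array([ 0.03868496, -0.01005891, -0.01795478]), 'finger_gap': 93.71263627533766}
scene {'fx': 466.68862012803504, 'fy': 466.68862012803504, 'cx': 276.855305037673, 'cy': 207.3821048578489, 'cam_to_world': array([[-1.79995139e-01, -7.80164346e-01,  5.99120474e-01,
         1.26384806e+03],
       [ 9.83533357e-01, -1.52796224e-01,  9.65165773e-02,
         1.67770251e+02],
       [ 1.62445537e-02,  6.06627486e-01,  7.94820236e-01,
         1.19812891e+03],
       [ 0.00000000e+00,  0.00000000e+00,  0.00000000e+00,
         1.00000000e+00]])}
top {'fx': 458.71470055630954, 'fy': 458.71470055630954, 'cx': 274.8991383844885, 'cy': 202.62210725773315, 'cam_to_world': array([[-1.49416678e-02,  9.82495306e-01, -1.85687160e-01,
         2.21621178e+02],
       [-9.99884247e-01, -1.52147907e-02, -4.58951120e-05,
         3.83461741e+01],
       [-2.87028300e-03,  1.85664980e-01,  9.82608913e-01,
         1.48220942e+03],
       [ 0.00000000e+00,  0.00000000e+00,  0.00000000e+00,
         1.00000000e+00]])}
```

View pics/scene0.png

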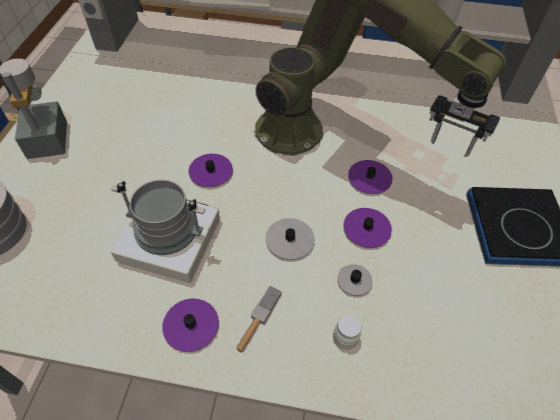

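View pics/top0.png

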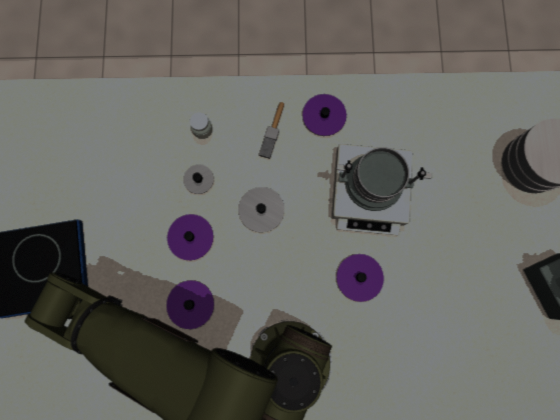

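```bash
cat > h.py <<'E'
import numpy as np, cv2
from cell import manip
def ray(m,u,v):
    u=np.atleast_1d(u).astype(float);v=np.atleast_1d(v).astype(float)
    T=m["cam_to_world"]
    d=np.stack([(u-m["cx"])/m["fx"],-(v-m["cy"])/m["fy"],-np.ones_like(u)],-1)@T[:3,:3].T
    return T[:3,3],d
def onplane(m,u,v,z):
    o,d=ray(m,u,v); return o+d*((z-o[2])/d[:,2])[:,None]
def proj(m,p):
    T=m["cam_to_world"]; q=(np.asarray(p,float)-T[:3,3])@T[:3,:3]
    return m["cx"]+m["fx"]*q[0]/-q[2], m["cy"]-m["fy"]*q[1]/-q[2]
def tri(m1,uv1,m2,uv2):
    o1,d1=ray(m1,*uv1);o2,d2=ray(m2,*uv2);d1=d1[0];d2=d2[0]
    s=np.linalg.lstsq(np.stack([d1,-d2],1),o2-o1,rcond=None)[0]
    a=o1+s[0]*d1;b=o2+s[1]*d2
    return (a+b)/2,np.linalg.norm(a-b)
E
python3 - <<'E'
import cv2
s=cv2.imread("pics/scene0.png");t=cv2.imread("pics/top0.png")
a=cv2.resize(s[175:345,90:400],None,fx=2.5,fy=2.5,interpolation=cv2.INTER_CUBIC)
b=cv2.resize(t[130:250,170:450],None,fx=2.8,fy=2.8,interpolation=cv2.INTER_CUBIC)
cv2.imwrite("pics/cs0.png",a);cv2.imwrite("pics/ct0.png",b)
E
```

```text
(no output)
```

View pics/cs0.png

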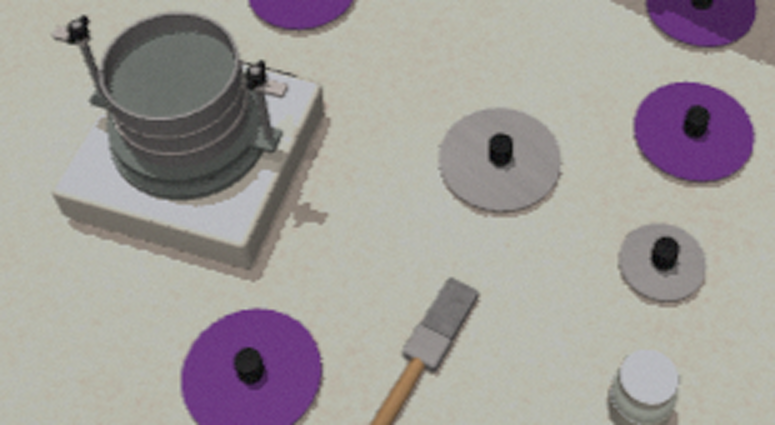

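View pics/ct0.png

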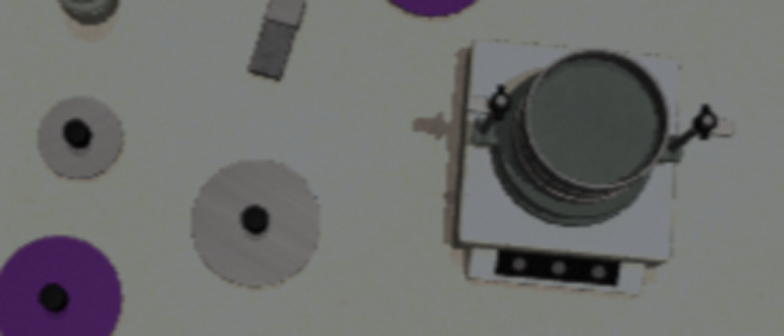

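```bash
cat >> h.py <<'E'
def circfit(P):
    A=np.c_[2*P[:,:2],np.ones(len(P))];b=(P[:,:2]**2).sum(1)
    c=np.linalg.lstsq(A,b,rcond=None)[0]; return c[0],c[1],np.sqrt(c[2]+c[0]**2+c[1]**2)
def plate(im,m,uv,z):
    lab=cv2.cvtColor(cv2.GaussianBlur(im,(3,3),0),cv2.COLOR_RGB2LAB).astype(float)
    u,v=uv
    pts=[lab[v+dy,u+dx] for dy in range(-18,19) for dx in range(-18,19) if 12<np.hypot(dx,dy)<18]
    med=np.median(pts,0)
    d=np.linalg.norm((lab-med)*[0.5,1.5,1.5],axis=2)
    return med,d
E
python3 - <<'E'
from h import *
for n,uv in (("scene",(290,238)),("top",(261,209))):
    im=cv2.imread(f"pics/{n}0.png")[:,:,::-1].copy(); m=manip.camera_model(n)
    hsv=cv2.cvtColor(im,cv2.COLOR_RGB2HSV)
    lab=cv2.cvtColor(im,cv2.COLOR_RGB2LAB)
    u,v=uv
    print(n,"plate",lab[v+15,u-2:u+3].mean(0),"bench",lab[v,u+35:u+40].mean(0))
    med,d=plate(im,m,uv,14)
    pl=lab[v+15,u-3:u+4].astype(float).mean(0);be=lab[v,u+34:u+40].astype(float).mean(0)
    w=pl-be; f=((cv2.GaussianBlur(lab,(5,5),0).astype(float)-be)@w)/(w@w)
    mask=((f>0.5)).astype(np.uint8)
    mask=cv2.morphologyEx(mask,cv2.MORPH_OPEN,np.ones((3,3)))
    k,L,S,C=cv2.connectedComponentsWithStats(mask)
    l=L[v+15,u]; print("area",S[l])
    c=max(cv2.findContours((L==l).astype(np.uint8),cv2.RETR_EXTERNAL,cv2.CHAIN_APPROX_NONE)[0],key=len)[:,0]
    (el)=cv2.fitEllipse(c);print(el)
    P=onplane(m,c[:,0],c[:,1],14); x,y,r=circfit(P); res=np.hypot(P[:,0]-x,P[:,1]-y)-r
    print("circle",x,y,r,res.std(),abs(res).max())
    # knob
    g=cv2.cvtColor(im,cv2.COLOR_RGB2GRAY)
    km=(g<70).astype(np.uint8);km[L!=l]*=1
    win=np.zeros_like(km);win[v-16:v+17,u-16:u+17]=1
    ku=cv2.moments(km*win,True);kc=(ku['m10']/ku['m00'],ku['m01']/ku['m00'])
    print("knob px",kc,ku['m00'],"onplane30",onplane(m,*kc,30)[0])
    print("proj of circle knob30",proj(m,(x,y,30)))
E
```

```text
scene plate [151.6 129.2 129.6] bench [190.2 125.8 135. ]
area [ 266  218   49   44 1725]
((289.75311279296875, 239.8423309326172), (43.27891540527344, 48.809226989746094), 98.91913604736328)
circle 482.97542336321044 84.22987803313845 76.39790747036082 2.094521428330681 5.329729243662754
knob px (289.9807692307692, 234.75) 104.0 onplane30 [477.86089581  83.46915186  30.        ]
proj of circle knob30 (np.float64(289.95280636924815), np.float64(236.1757708427653))
top plate [112.4 129.  128.6] bench [135.  125.6 130.8]
area [ 238  187   46   47 1706]
((260.6549377441406, 209.54061889648438), (45.65730667114258, 45.76749038696289), 1.0288853645324707)
circle 477.6267581576841 85.01873445488127 74.76166671084482 1.373076381497117 5.269678175832524
knob px (260.6179775280899, 208.13483146067415) 89.0 onplane30 [478.7272005   84.58992565  30.        ]
proj of circle knob30 (np.float64(260.48772689531467), np.float64(208.47397990702984))
```

```bash
python3 - <<'E'
from h import *
c0=None
m=manip.camera_model("top");print("rough",onplane(m,382,174,200))
for n in ("top","scene"):
    m=manip.camera_model(n)
    im=cv2.imread(f"pics/{n}0.png");g=cv2.cvtColor(im,cv2.COLOR_BGR2GRAY).astype(np.float32)
    c=np.array(onplane(manip.camera_model("top"),382,174,200)[0][:2])
    rows=[]
    for a in np.radians(np.arange(0,360,15)):
        rs=np.arange(58,92,2)
        uv=np.array([proj(m,(c[0]+r*np.cos(a),c[1]+r*np.sin(a),200)) for r in rs],np.float32)
        v=cv2.remap(g,uv[:,0][None],uv[:,1][None],cv2.INTER_LINEAR)[0]
        print(n,int(np.degrees(a)),v.astype(int))
E
python3 - <<'E'
import cv2
s=cv2.imread("pics/scene0.png");t=cv2.imread("pics/top0.png")
a=cv2.resize(s[170:260,100:225],None,fx=6,fy=6,interpolation=cv2.INTER_CUBIC)
b=cv2.resize(t[135:225,325:440],None,fx=6,fy=6,interpolation=cv2.INTER_CUBIC)
b=cv2.convertScaleAbs(b,alpha=1.5)
cv2.imwrite("pics/cs1.png",a);cv2.imwrite("pics/ct1.png",b)
E
```

```text
rough [[ 542.9376866 -270.9017644  200.       ]]
top 0 [ 67  66  60  58  57  52  42  32  34  44  61  90 111 124 125 126 126]
top 14 [ 66  66  66  60  56  53  43  35  40  58  85 104 117 123 122 121 124]
top 29 [ 69  69  67  63  59  56  52  51  60  84 104 117 124 127 127 127 126]
top 45 [ 68  69  69  67  63  60  59  63  71  73  74  87 102 110 119 124 126]
top 59 [68 70 70 70 69 68 73 75 70 53 41 41 43 46 58 77 95]
top 75 [68 69 69 69 71 74 74 64 53 51 51 50 44 42 38 31 26]
top 90 [69 69 70 72 76 73 62 44 32 29 32 36 40 42 41 42 43]
top 105 [70 70 72 75 81 72 54 32 26 26 27 31 36 39 35 31 37]
top 119 [69 70 73 79 76 58 38 25 25 27 27 30 36 40 39 31 29]
top 135 [68 69 72 74 66 44 29 27 32 36 36 32 35 44 48 35 31]
top 150 [69 70 76 81 60 41 30 31 38 34 33 42 57 64 44 36 44]
top 165 [69 69 77 84 63 44 32 36 38 38 40 50 57 48 50 57 60]
top 180 [69 70 74 87 73 52 38 43 52 59 61 61 60 62 62 61 61]
top 195 [67 67 67 68 73 66 49 58 68 68 64 62 61 60 58 53 64]
top 210 [ 67  63  55  51  59  69  62  57  59  60  60  64  73  95 114 125 127]
top 225 [ 65  57  48  45  55  75  82  81  87 102 114 125 12
[... 1837 characters left out ...]
 70  70  70  88 118 146 167 179 181 182 182 183 183 183 183]
scene 239 [ 72  71  72  71  69  71  88 118 147 166 180 183 183 183 183 183 182]
scene 255 [ 68  68  67  66  65  65  67  80 109 142 168 177 180 181 181 182 183]
scene 270 [ 71  66  61  63  62  61  62  64  76 108 140 166 179 180 182 182 182]
scene 285 [ 93  82  74  69  62  58  57  56  56  78 114 153 167 148 108  65  69]
scene 300 [110 109 109 108 100  87  67  60  55  68  96 122 102  83  83 123 164]
scene 315 [108 109 111 111 111 111 111 108  88  72  85 112 113  84  82  88  85]
scene 330 [108 109 107 108 109 111 111 111 112 112 117 122 118  82  67  68  79]
scene 345 [109 110 110 109 109 109 109 110 112 113 123 132 106  79  73  72  71]
```

View pics/cs1.png

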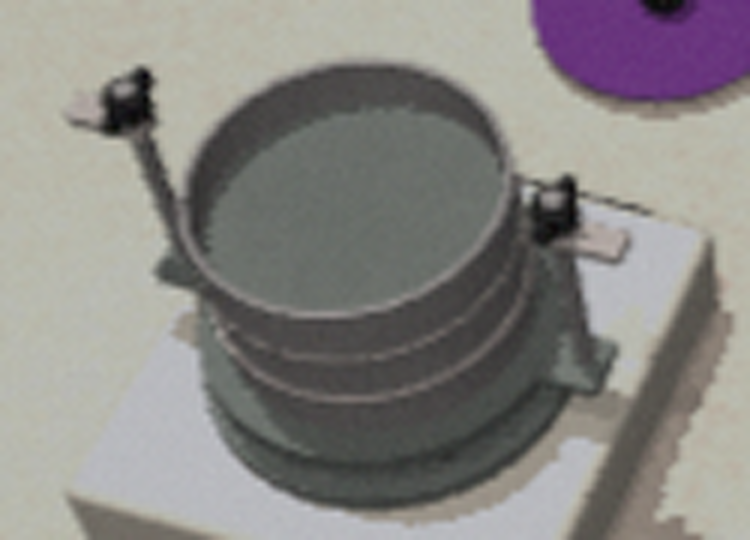

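View pics/ct1.png

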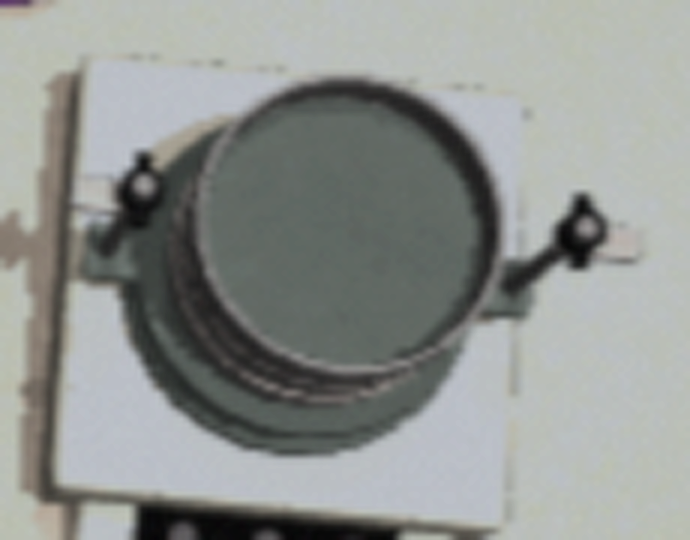

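```bash
cat > seat.py <<'E'
from h import *
def edge(n,im,c,far,near,z=200,lo=58,hi=92):
    m=manip.camera_model(n);g=cv2.cvtColor(im,cv2.COLOR_RGB2GRAY).astype(np.float32)
    P=[]
    for deg in list(far)+list(near):
        a=np.radians(deg);rs=np.arange(lo,hi,0.5)
        uv=np.array([proj(m,(c[0]+r*np.cos(a),c[1]+r*np.sin(a),z)) for r in rs],np.float32)
        v=cv2.remap(g,uv[:,0][None],uv[:,1][None],cv2.INTER_LINEAR)[0]
        v=cv2.GaussianBlur(v[None],(7,1),1)[0];d=np.gradient(v)
        i=np.argmax(d) if deg in far else np.argmin(d)
        P.append([c[0]+rs[i]*np.cos(a),c[1]+rs[i]*np.sin(a),deg])
    P=np.array(P)
    for k in range(3):
        x,y,r=circfit(P);res=np.hypot(P[:,0]-x,P[:,1]-y)-r
        keep=abs(res)<max(2*res.std(),1);P=P[keep]
    return x,y,r,res.std(),len(P)
E
python3 - <<'E'
from seat import *
far={"top":list(range(270,390,6)),"scene":list(range(125,282,6))}
near={"top":list(range(80,181,6)),"scene":[330,336,342,348,354]+list(range(0,76,6))}
T=cv2.imread("pics/top0.png")[:,:,::-1].copy();S=cv2.imread("pics/scene0.png")[:,:,::-1].copy()
for n,im in (("top",T),("scene",S)):
    c=(543,-271)
    for k in range(2):
        r=edge(n,im,c,far[n],near[n],lo=60,hi=90);print(n,np.round(r,2));c=r[:2]
# clamp wing knobs centre, rims: knob tri
mt,ms=manip.camera_model("top"),manip.camera_model("scene")
for a,b in (((422.3,173.3),(121.0,187.5)),((348.5,167),(192.5,205.5))):
    print(tri(mt,a,ms,b))
print(tri(mt,(260.6,208.13),ms,(289.98,234.75)))
E
```

```text
top [ 5.4896e+02 -2.7266e+02  7.2820e+01  5.0000e-01  3.5000e+01]
top [ 548.85 -272.82   72.81    0.66   37.  ]
scene [ 551.4  -275.08   72.94    0.56   38.  ]
scene [ 5.5163e+02 -2.7522e+02  7.2940e+01  5.3000e-01  3.9000e+01]
(array([ 538.65655978, -380.18142633,  216.83013498]), np.float64(2.1352889879744983))
(array([ 560.67176542, -172.16272456,  216.51708396]), np.float64(1.2107555196940132))
(array([478.59623749,  84.08098868,  31.19372963]), np.float64(1.0646525118074168))
```

Look-alikes: large steel cover at scene (290,238)/top (261,209); small steel cover at scene (355,278)/top (199,179); purple covers at scene (210,169), (371,176), (368,227) and (190,324). I'm choosing the large bare steel cover: the fitted plate radius is 75 mm, and the crop shows it clearly. The cover is at about (478.5, 84.3). The seat is at about (550, -274), where rim circles in both views and the midpoint of the posts agree within 3 mm.

```bash
cat > go.py <<'E'
import sys
from h import *
from scipy.spatial.transform import Rotation as R
s=manip.read_state()
Rm=R.from_euler("xyz",s["eef_rot"])
t=np.array([float(a) for a in sys.argv[1:4]])
print("t",s["clock"],"pos",np.round(s["eef_pos"],2),"rpy",np.round(s["eef_rot"],4),"F",np.round(s["wrist_force"],2),"gap",round(s["finger_gap"],2))
print("delta tool m",np.round(Rm.inv().apply(t-s["eef_pos"])/1000,4))
D=R.from_euler("xyz",[np.pi,0,s["eef_rot"][2]])
print("rotvec to vertical",np.round((Rm.inv()*D).as_rotvec(),4))
E
python3 go.py 478.5 84.3 110
```

```text
t 0.1 pos [199.21 512.41 204.95] rpy [-3.1406e+00 -1.0000e-04  2.7708e+00] F [-0.77 -0.09 -0.52] gap 94.0
delta tool m [-0.4154 -0.2977  0.0952]
rotvec to vertical [-0.001  -0.0001  0.    ]
```

```bash
python3 -m pendant '[{"claw":0.094,"delta_pos":[-0.05,-0.036,0],"rotation":[0,0,0]},{"claw":0.094,"delta_pos":[-0.1,-0.072,0.01],"rotation":[0,0,0]},{"claw":0.094,"delta_pos":[-0.15,-0.108,0.02],"rotation":[0,0,0]},{"claw":0.094,"delta_pos":[-0.2,-0.144,0.04],"rotation":[0,0,0]},{"claw":0.094,"delta_pos":[-0.25,-0.18,0.06],"rotation":[0,0,0]},{"claw":0.094,"delta_pos":[-0.3,-0.216,0.08],"rotation":[0,0,0]},{"claw":0.094,"delta_pos":[-0.345,-0.248,0.095],"rotation":[0,0,0]},{"claw":0.094,"delta_pos":[-0.385,-0.276,0.095],"rotation":[0,0,0]},{"claw":0.094,"delta_pos":[-0.4154,-0.2977,0.095],"rotation":[0,0,0]},{"claw":0.094,"delta_pos":[-0.4154,-0.2977,0.095],"rotation":[0,0,0]}]'; python3 go.py 478.5 84.3 110
```

```text
clock: 1.35
eef_pos: [479.1, 82.6, 109.8]
eef_rot: [-3.14, -0.001, 2.768]
wrist_force: [-0.0, 0.3, 0.7]
finger_gap: 94.1
t 1.35 pos [479.09  82.57 109.84] rpy [-3.1402e+00 -6.0000e-04  2.7678e+00] F [-0.03  0.32  0.68] gap 94.09
delta tool m [ 0.0012  0.0014 -0.0002]
rotvec to vertical [-0.0014 -0.0006  0.    ]
```

```bash
python3 - <<'E'
from h import *
for n in ("scene","top"):
    im=manip.camera(n);cv2.imwrite(f"pics/{n}1.png",im[:,:,::-1])
E
python3 - <<'E'
import cv2
s=cv2.imread("pics/scene1.png")
cv2.imwrite("pics/cs2.png",cv2.resize(s[150:290,200:390],None,fx=4,fy=4,interpolation=cv2.INTER_CUBIC))
E
```

```text
(no output)
```

View pics/cs2.png

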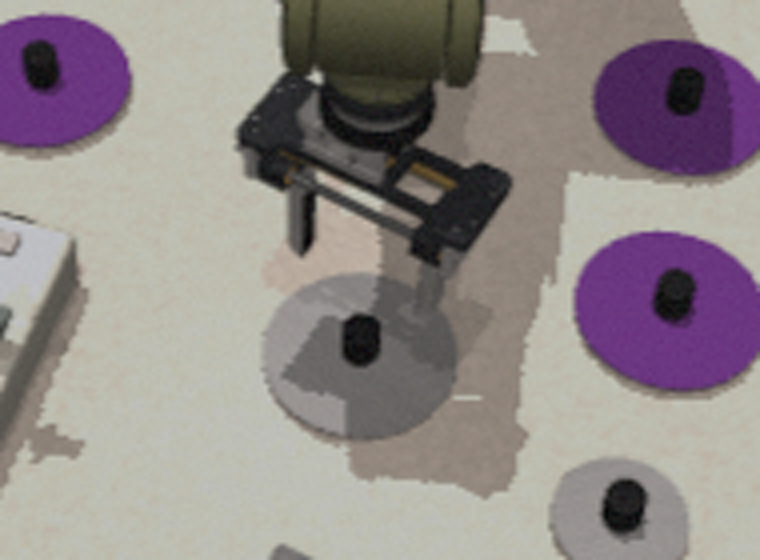

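The crop shows the open gripper above the large steel cover, with the knob at about scene (290,235), midway between the fingers. Next I descend and close gently.

```bash
python3 -m pendant '[{"claw":0.094,"delta_pos":[0.0012,0.0014,0.03],"rotation":[-0.0014,0,0]},{"claw":0.094,"delta_pos":[0.0012,0.0014,0.06],"rotation":[-0.0014,0,0]},{"claw":0.094,"delta_pos":[0.0012,0.0014,0.08],"rotation":[-0.0014,0,0]},{"claw":0.094,"delta_pos":[0.0012,0.0014,0.09],"rotation":[-0.0014,0,0]},{"claw":0.094,"delta_pos":[0.0012,0.0014,0.0915],"rotation":[-0.0014,0,0]},{"claw":0.094,"delta_pos":[0.0012,0.0014,0.0915],"rotation":[-0.0014,0,0]}]'; python3 go.py 478.5 84.3 18
```

```text
clock: 2.2
eef_pos: [477.6, 86.3, 19.0]
eef_rot: [3.141, -0.0, 2.771]
wrist_force: [0.3, 0.3, 0.1]
finger_gap: 93.9
t 2.2 pos [477.63  86.34  19.04] rpy [ 3.1411 -0.      2.7706] F [0.35 0.29 0.12] gap 93.86
delta tool m [-0.0016 -0.0016  0.001 ]
rotvec to vertical [ 0.0005 -0.     -0.    ]
```

```bash
python3 -m pendant '[{"claw":0.094,"delta_pos":[-0.0016,-0.0016,0.001],"rotation":[0,0,0]},{"claw":0.06,"delta_pos":[-0.0016,-0.0016,0.001],"rotation":[0,0,0]},{"claw":0.04,"delta_pos":[-0.0016,-0.0016,0.001],"rotation":[0,0,0]},{"claw":0.03,"delta_pos":[-0.0016,-0.0016,0.001],"rotation":[0,0,0]},{"claw":0.02,"delta_pos":[-0.0016,-0.0016,0.001],"rotation":[0,0,0]},{"claw":0.02,"delta_pos":[-0.0016,-0.0016,0.001],"rotation":[0,0,0]},{"claw":0.02,"delta_pos":[-0.0016,-0.0016,0.001],"rotation":[0,0,0]},{"claw":0.02,"delta_pos":[-0.0016,-0.0016,0.001],"rotation":[0,0,0]}]' 45; python3 go.py 478.5 84.3 18
```

```text
clock: 3.2
eef_pos: [478.5, 84.2, 18.0]
eef_rot: [3.141, -0.0, 2.771]
wrist_force: [-1.0, 0.3, 0.3]
finger_gap: 29.1
t 3.2 pos [478.52  84.24  18.05] rpy [ 3.1411e+00 -1.0000e-04  2.7705e+00] F [-0.99  0.34  0.32] gap 29.12
delta tool m [0.     0.0001 0.    ]
rotvec to vertical [ 0.0005 -0.0001 -0.    ]
```

```bash
python3 -m pendant '[{"claw":0.01,"delta_pos":[0,0,-0.005],"rotation":[0,0,0]},{"claw":0.01,"delta_pos":[0,0,-0.015],"rotation":[0,0,0]},{"claw":0.01,"delta_pos":[0,0,-0.03],"rotation":[0,0,0]},{"claw":0.01,"delta_pos":[0,0,-0.05],"rotation":[0,0,0]},{"claw":0.01,"delta_pos":[0,0,-0.09],"rotation":[0,0,0]},{"claw":0.01,"delta_pos":[0,0,-0.14],"rotation":[0,0,0]},{"claw":0.01,"delta_pos":[0,0,-0.19],"rotation":[0,0,0]},{"claw":0.01,"delta_pos":[0,0,-0.23],"rotation":[0,0,0]},{"claw":0.01,"delta_pos":[0,0,-0.26],"rotation":[0,0,0]},{"claw":0.01,"delta_pos":[0,0,-0.26],"rotation":[0,0,0]}]' 45; python3 go.py 550 -274 278
python3 - <<'E'
from h import *
im=manip.camera("scene");cv2.imwrite("pics/scene2.png",im[:,:,::-1])
E
```

```text
clock: 4.45
eef_pos: [478.9, 84.2, 280.4]
eef_rot: [3.139, 0.004, 2.771]
wrist_force: [0.2, -1.1, -3.9]
finger_gap: 29.6
t 4.45 pos [478.86  84.19 280.4 ] rpy [3.1391 0.0039 2.7706] F [ 0.22 -1.05 -3.9 ] gap 29.6
delta tool m [-0.1962 -0.308   0.0024]
rotvec to vertical [0.0025 0.0039 0.    ]
```

View pics/scene2.png

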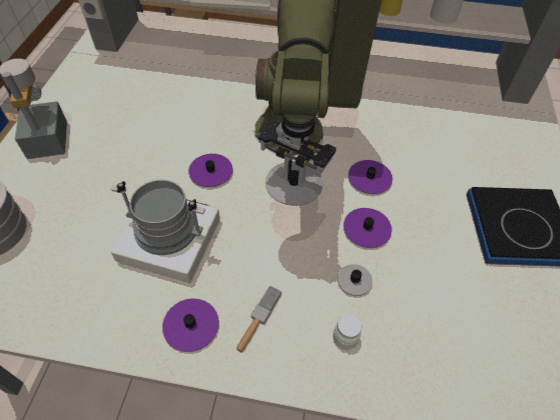

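The picture shows the cover hanging level from the gripper at about scene (293,183), with the bystanders untouched. Next I carry it over the stack.

```bash
python3 -m pendant '[{"claw":0.01,"delta_pos":[-0.01,-0.016,0],"rotation":[0,0,0]},{"claw":0.01,"delta_pos":[-0.03,-0.047,0],"rotation":[0,0,0]},{"claw":0.01,"delta_pos":[-0.055,-0.086,0],"rotation":[0,0,0]},{"claw":0.01,"delta_pos":[-0.083,-0.13,0],"rotation":[0,0,0]},{"claw":0.01,"delta_pos":[-0.111,-0.174,0],"rotation":[0,0,0]},{"claw":0.01,"delta_pos":[-0.139,-0.218,0],"rotation":[0,0,0]},{"claw":0.01,"delta_pos":[-0.165,-0.259,0],"rotation":[0,0,0]},{"claw":0.01,"delta_pos":[-0.183,-0.288,0],"rotation":[0,0,0]},{"claw":0.01,"delta_pos":[-0.193,-0.303,0],"rotation":[0,0,0]},{"claw":0.01,"delta_pos":[-0.196,-0.308,0],"rotation":[0,0,0]}]' 45; python3 go.py 550 -274 278
```

```text
clock: 5.75
eef_pos: [549.2, -274.1, 277.1]
eef_rot: [3.14, -0.001, 2.77]
wrist_force: [0.2, 0.0, -3.0]
finger_gap: 29.5
t 5.75 pos [ 549.22 -274.09  277.11] rpy [ 3.1402e+00 -7.0000e-04  2.7702e+00] F [ 0.2   0.05 -2.99] gap 29.48
delta tool m [-0.0007  0.0004 -0.0009]
rotvec to vertical [ 0.0014 -0.0007 -0.    ]
```

```bash
python3 -m pendant '[{"claw":0.01,"delta_pos":[0,0,0],"rotation":[0,0,0]},{"claw":0.01,"delta_pos":[0,0,0],"rotation":[0,0,0]}]' 45 >/dev/null; python3 go.py 550 -274 278
python3 - <<'E'
from h import *
for n in ("scene","top"):
    im=manip.camera(n);cv2.imwrite(f"pics/{n}3.png",im[:,:,::-1])
s=cv2.imread("pics/scene3.png");t=cv2.imread("pics/top3.png")
cv2.imwrite("pics/c3.png",np.hstack([cv2.resize(s[130:270,80:240],(400,350),interpolation=cv2.INTER_CUBIC),cv2.resize(t[110:250,310:470],(400,350),interpolation=cv2.INTER_CUBIC)]))
E
```

```text
t 6.0 pos [ 549.29 -273.08  277.17] rpy [ 3.1400e+00 -7.0000e-04  2.7712e+00] F [ 0.3   0.56 -2.73] gap 29.29
delta tool m [-0.001  -0.0006 -0.0008]
rotvec to vertical [ 0.0016 -0.0007 -0.    ]
```

View pics/c3.png

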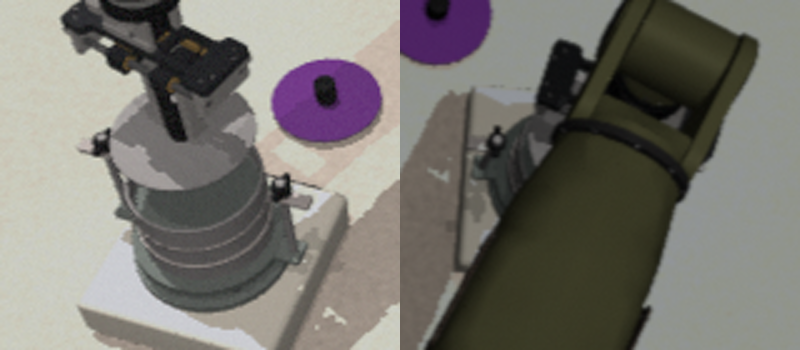

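Over the stack, the cover hangs above the rim and between the clamp posts (scene ~ (153,184)); the top view is blocked by the arm. I'll lower it to just above the rim and compare there.

```bash
python3 -m pendant '[{"claw":0.01,"delta_pos":[-0.001,-0.0006,0.01],"rotation":[0.0016,-0.0007,0]},{"claw":0.01,"delta_pos":[-0.001,-0.0006,0.02],"rotation":[0.0016,-0.0007,0]},{"claw":0.01,"delta_pos":[-0.001,-0.0006,0.03],"rotation":[0.0016,-0.0007,0]},{"claw":0.01,"delta_pos":[-0.001,-0.0006,0.04],"rotation":[0.0016,-0.0007,0]},{"claw":0.01,"delta_pos":[-0.001,-0.0006,0.047],"rotation":[0.0016,-0.0007,0]},{"claw":0.01,"delta_pos":[-0.001,-0.0006,0.05],"rotation":[0.0016,-0.0007,0]},{"claw":0.01,"delta_pos":[-0.001,-0.0006,0.05],"rotation":[0.0016,-0.0007,0]},{"claw":0.01,"delta_pos":[-0.001,-0.0006,0.05],"rotation":[0.0016,-0.0007,0]}]' 45; python3 go.py 550 -274 225
python3 - <<'E'
from h import *
for n in ("scene","top"):
    im=manip.camera(n);cv2.imwrite(f"pics/{n}4.png",im[:,:,::-1])
s=cv2.imread("pics/scene4.png");
cv2.imwrite("pics/c4.png",cv2.resize(s[160:260,95:225],None,fx=6,fy=6,interpolation=cv2.INTER_CUBIC))
E
```

```text
clock: 7.1
eef_pos: [550.1, -274.2, 227.8]
eef_rot: [-3.141, 0.001, 2.771]
wrist_force: [0.5, -0.3, -2.4]
finger_gap: 29.3
t 7.1 pos [ 550.13 -274.24  227.75] rpy [-3.1414e+00  1.0000e-03  2.7710e+00] F [ 0.49 -0.26 -2.36] gap 29.26
delta tool m [0.0002 0.0002 0.0028]
rotvec to vertical [-0.0002  0.001  -0.    ]
```

View pics/c4.png

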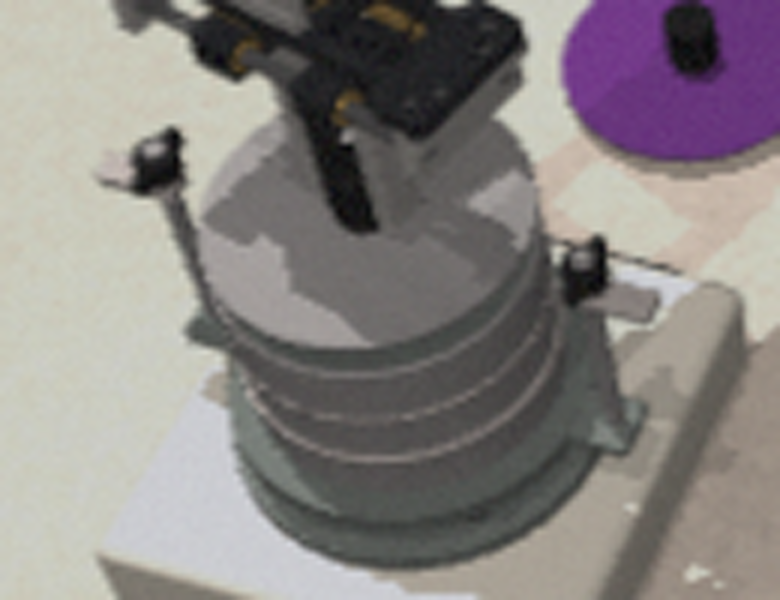

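```bash
python3 - <<'E'
from seat import *
S4=cv2.imread("pics/scene4.png")[:,:,::-1].copy();S0=cv2.imread("pics/scene0.png")[:,:,::-1].copy()
near=[306,312,318,324,330,336,342,348,354]+list(range(0,76,6))
def pts(im,c,angs,sgn,z,lo,hi):
    m=manip.camera_model("scene");g=cv2.cvtColor(im,cv2.COLOR_RGB2GRAY).astype(np.float32);o=[]
    for deg in angs:
        a=np.radians(deg);rs=np.arange(lo,hi,0.5)
        uv=np.array([proj(m,(c[0]+r*np.cos(a),c[1]+r*np.sin(a),z)) for r in rs],np.float32)
        v=cv2.GaussianBlur(cv2.remap(g,uv[:,0][None],uv[:,1][None],cv2.INTER_LINEAR),(7,1),1)[0]
        o.append(rs[np.argmax(sgn*np.gradient(v))])
    return np.array(o)
def off(angs,r,R):  # known radius, solve centre offset
    a=np.radians(angs);A=np.c_[np.cos(a),np.sin(a)]
    k=np.ones(len(a),bool)
    for _ in range(3):
        x=np.linalg.lstsq(A[k],(r-R)[k],rcond=None)[0];e=r-R-A@x;k=abs(e)<3
    return x,e
c=(550,-274)
for z in (223.75,):
    fr=list(range(-30,80,6));lf=list(range(238,290,6))
    r1=pts(S4,c,fr,-1,z,66,84);r2=pts(S4,c,lf,1,z,66,84)
    print(r1,r2)
    for R in (73,74,75):
        x,e=off(fr+lf,np.r_[r1,r2],R);print("plate",R,x+c,e.round(1).std())
fr0=fr;lf0=list(range(125,290,6))
q1=pts(S0,c,fr0,-1,200,66,84);q2=pts(S0,c,lf0,1,200,66,84)
for R in (73,74,75):
    x,e=off(fr0+lf0,np.r_[q1,q2],R);print("rim all",R,x+c,e.std())
    lfs=list(range(238,282,6));x,e=off(fr0+lfs,np.r_[q1,pts(S0,c,lfs,1,200,66,84)],R);print("rim same arcs",R,x+c,e.std())
# front rim in S4
q=pts(S4,c,fr0,-1,200,68,82);print("rim front S4",q);print("rim front S0",q1)
E
```

```text
[75.  75.  75.5 75.  75.5 75.  75.  75.  75.  76.  75.  76.  74.5 74.5
 73.5 74.5 74.  73.5 82.5] [75.5 75.  74.5 75.5 74.  75.5 69.5 73.5 72.5]
plate 73 [ 552.25349986 -275.05103251] 2.290408126896842
plate 74 [ 551.08164249 -274.50980146] 2.064084888896634
plate 75 [ 549.90978511 -273.9685704 ] 1.9421479798177594
rim all 73 [ 551.45122188 -275.10094524] 0.9658222025485715
rim same arcs 73 [ 551.1748715 -274.8154779] 0.6217792578222178
rim all 74 [ 551.19623247 -274.54504358] 1.0394191019183507
rim same arcs 74 [ 550.01074263 -274.35111358] 0.6864309323806669
rim all 75 [ 551.1273171  -274.48663618] 1.0592652336805097
rim same arcs 75 [ 548.84661376 -273.88674927] 1.020220348580336
rim front S4 [75.5 75.  75.  74.5 74.5 75.  74.  73.5 74.  75.  74.  73.5 74.  73.5
 73.5 73.5 73.5 72.5 73. ]
rim front S0 [75.5 75.  74.5 74.  74.  75.  74.  73.5 74.  72.  74.  73.5 74.  73.
 73.  73.  73.  73.5 73. ]
```

In the scene view the plate is centred at about (549.9,-274.0) and the rim at about (550.3,-274.5), so they match within 1 mm. Now I lower it slowly.

```bash
python3 -m pendant '[{"claw":0.01,"delta_pos":[0,0.0002,0.002],"rotation":[0,0.001,0]},{"claw":0.01,"delta_pos":[0,0.0002,0.004],"rotation":[0,0.001,0]},{"claw":0.01,"delta_pos":[0,0.0002,0.006],"rotation":[0,0.001,0]},{"claw":0.01,"delta_pos":[0,0.0002,0.008],"rotation":[0,0.001,0]},{"claw":0.01,"delta_pos":[0,0.0002,0.01],"rotation":[0,0.001,0]},{"claw":0.01,"delta_pos":[0,0.0002,0.012],"rotation":[0,0.001,0]},{"claw":0.01,"delta_pos":[0,0.0002,0.014],"rotation":[0,0.001,0]},{"claw":0.01,"delta_pos":[0,0.0002,0.014],"rotation":[0,0.001,0]}]' 45; python3 go.py 550 -274 209
```

```text
clock: 8.2
eef_pos: [550.1, -274.1, 213.5]
eef_rot: [-3.141, -0.0, 2.771]
wrist_force: [0.2, -0.7, -3.1]
finger_gap: 29.4
t 8.2 pos [ 550.15 -274.07  213.5 ] rpy [-3.1413e+00 -3.0000e-04  2.7710e+00] F [ 0.19 -0.66 -3.15] gap 29.39
delta tool m [0.0002 0.     0.0045]
rotvec to vertical [-0.0003 -0.0003  0.    ]
```

```bash
python3 -m pendant '[{"claw":0.01,"delta_pos":[0,0,0.001],"rotation":[0,0,0]},{"claw":0.01,"delta_pos":[0,0,0.002],"rotation":[0,0,0]},{"claw":0.01,"delta_pos":[0,0,0.003],"rotation":[0,0,0]},{"claw":0.01,"delta_pos":[0,0,0.004],"rotation":[0,0,0]},{"claw":0.01,"delta_pos":[0,0,0.005],"rotation":[0,0,0]},{"claw":0.01,"delta_pos":[0,0,0.006],"rotation":[0,0,0]},{"claw":0.01,"delta_pos":[0,0,0.006],"rotation":[0,0,0]}]' 45; python3 go.py 550 -274 209
```

```text
clock: 9.07
eef_pos: [550.2, -274.1, 207.8]
eef_rot: [-3.141, 0.0, 2.771]
wrist_force: [-1.9, 0.2, 2.1]
finger_gap: 29.2
t 9.075 pos [ 550.16 -274.14  207.84] rpy [-3.1412  0.      2.7709] F [-1.92  0.2   2.11] gap 29.19
delta tool m [ 0.0002  0.0001 -0.0012]
rotvec to vertical [-0.0004  0.     -0.    ]
```

Contact: the wrist force went from -3 to +2 N at TCP 207.8, about where it should be when home. I'll press on to roughly 9 mm of sink, which is about 15 N on the rim and about 12 N of push.

```bash
python3 -m pendant '[{"claw":0.01,"delta_pos":[0,0,0.0005],"rotation":[0,0,0]},{"claw":0.01,"delta_pos":[0,0,0.001],"rotation":[0,0,0]},{"claw":0.01,"delta_pos":[0,0,0.0015],"rotation":[0,0,0]},{"claw":0.01,"delta_pos":[0,0,0.002],"rotation":[0,0,0]},{"claw":0.01,"delta_pos":[0,0,0.0025],"rotation":[0,0,0]},{"claw":0.01,"delta_pos":[0,0,0.003],"rotation":[0,0,0]},{"claw":0.01,"delta_pos":[0,0,0.0035],"rotation":[0,0,0]},{"claw":0.01,"delta_pos":[0,0,0.004],"rotation":[0,0,0]},{"claw":0.01,"delta_pos":[0,0,0.004],"rotation":[0,0,0]}]' 50; python3 go.py 550 -274 199.3
python3 - <<'E'
from h import *
im=manip.camera("scene");cv2.imwrite("pics/scene5.png",im[:,:,::-1])
cv2.imwrite("pics/c5.png",cv2.resize(im[160:260,95:225,::-1],None,fx=6,fy=6,interpolation=cv2.INTER_CUBIC))
E
```

```text
clock: 10.2
eef_pos: [550.2, -274.1, 204.1]
eef_rot: [-3.141, 0.0, 2.771]
wrist_force: [-3.4, 1.4, 5.1]
finger_gap: 29.1
t 10.2 pos [ 550.19 -274.15  204.12] rpy [-3.1412e+00  4.0000e-04  2.7710e+00] F [-3.44  1.41  5.11] gap 29.08
delta tool m [0.0002 0.0001 0.0048]
rotvec to vertical [-0.0004  0.0004 -0.    ]
```

View pics/c5.png

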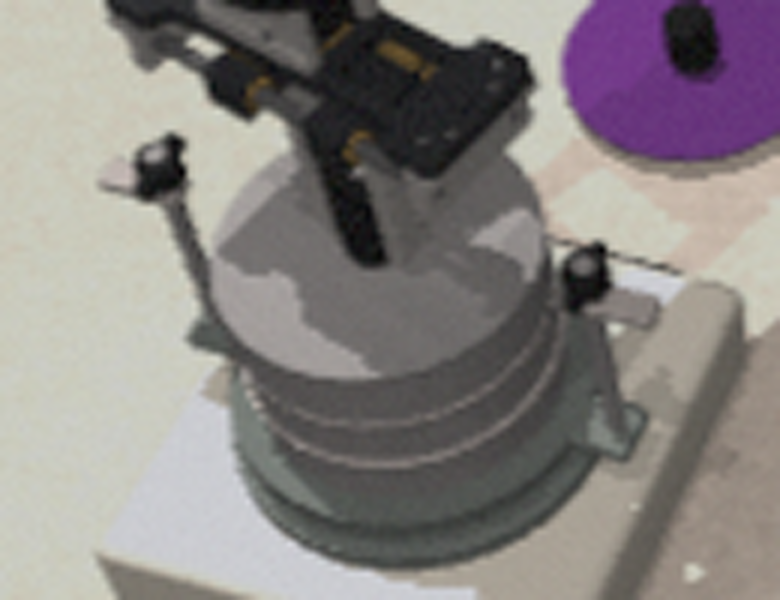

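The plate now sits flush on the stack with no gap (front edge at about scene (157,222)). There is a small side force of -3.4 N in x, so I'll ease the tool about 0.7 mm in -x while pressing further.

```bash
python3 -m pendant '[{"claw":0.01,"delta_pos":[0.0003,-0.0001,0.0005],"rotation":[0,0,0]},{"claw":0.01,"delta_pos":[0.0006,-0.0002,0.001],"rotation":[0,0,0]},{"claw":0.01,"delta_pos":[0.0008,-0.0002,0.0015],"rotation":[0,0,0]},{"claw":0.01,"delta_pos":[0.0008,-0.0002,0.002],"rotation":[0,0,0]},{"claw":0.01,"delta_pos":[0.0008,-0.0002,0.0025],"rotation":[0,0,0]},{"claw":0.01,"delta_pos":[0.0008,-0.0002,0.0025],"rotation":[0,0,0]}]' 50; python3 go.py 550 -274 199.3
python3 - <<'E'
from cell import manip
import numpy as np
s=manip.read_state();print(np.round(s["moment"],3))
E
```

```text
clock: 11.0
eef_pos: [550.2, -274.1, 202.5]
eef_rot: [-3.141, 0.003, 2.771]
wrist_force: [1.1, 0.7, 7.9]
finger_gap: 29.6
t 11.0 pos [ 550.19 -274.14  202.49] rpy [-3.1412e+00  3.1000e-03  2.7712e+00] F [1.13 0.66 7.88] gap 29.59
delta tool m [0.0002 0.0001 0.0032]
rotvec to vertical [-0.0004  0.0031 -0.    ]
[ 0.065 -0.298 -0.02 ]
```

```bash
python3 -m pendant '[{"claw":0.01,"delta_pos":[0,0,0.0005],"rotation":[0,0.001,0]},{"claw":0.01,"delta_pos":[0,0,0.001],"rotation":[0,0.002,0]},{"claw":0.01,"delta_pos":[0,0,0.0015],"rotation":[0,0.003,0]},{"claw":0.01,"delta_pos":[0,0,0.002],"rotation":[0,0.003,0]},{"claw":0.01,"delta_pos":[0,0,0.0025],"rotation":[0,0.003,0]},{"claw":0.01,"delta_pos":[0,0,0.003],"rotation":[0,0.003,0]},{"claw":0.01,"delta_pos":[0,0,0.0035],"rotation":[0,0.003,0]},{"claw":0.01,"delta_pos":[0,0,0.0035],"rotation":[0,0.003,0]},{"claw":0.01,"delta_pos":[0,0,0.0035],"rotation":[0,0.003,0]},{"claw":0.01,"delta_pos":[0,0,0.0035],"rotation":[0,0.003,0]}]' 55; python3 go.py 550 -274 199.3
python3 - <<'E'
from cell import manip
import numpy as np
for i in range(4):
    manip.camera("top");s=manip.read_state();print(s["clock"],np.round(s["eef_pos"],2),np.round(s["wrist_force"],2),np.round(s["moment"],3))
E
```

```text
clock: 12.25
eef_pos: [550.2, -274.2, 200.0]
eef_rot: [-3.141, 0.001, 2.771]
wrist_force: [-5.7, 2.3, 11.3]
finger_gap: 29.4
t 12.25 pos [ 550.24 -274.17  199.97] rpy [-3.1411e+00  1.0000e-03  2.7712e+00] F [-5.67  2.25 11.33] gap 29.42
delta tool m [0.0003 0.0001 0.0007]
rotvec to vertical [-0.0005  0.001  -0.    ]
12.3 [ 550.23 -274.16  199.92] [-5.7   2.29 10.32] [0.408 1.027 0.017]
12.35 [ 550.23 -274.17  199.91] [-5.69  2.69 11.47] [0.454 1.012 0.039]
12.4 [ 550.22 -274.18  199.95] [-5.79  1.5  10.84] [0.43  1.036 0.015]
12.45 [ 550.23 -274.17  199.95] [-6.11  1.38 10.49] [ 0.459  1.059 -0.01 ]
```

Load is about 14 N (push 10.8 + 3), and the sink agrees. A 6 N side force is left over from the small tilt correction, so I'll relieve it and add about 1 N.

```bash
python3 -m pendant '[{"claw":0.01,"delta_pos":[0.0002,-0.0001,0.0012],"rotation":[0,0,0]},{"claw":0.01,"delta_pos":[0.0004,-0.0002,0.0015],"rotation":[0,-0.001,0]},{"claw":0.01,"delta_pos":[0.0004,-0.0002,0.0018],"rotation":[0,-0.001,0]},{"claw":0.01,"delta_pos":[0.0004,-0.0002,0.0018],"rotation":[0,-0.001,0]},{"claw":0.01,"delta_pos":[0.0004,-0.0002,0.0018],"rotation":[0,-0.001,0]},{"claw":0.01,"delta_pos":[0.0004,-0.0002,0.0018],"rotation":[0,-0.001,0]}]' 55
python3 - <<'E'
from h import *
for i in range(4):
    im=manip.camera("scene");s=manip.read_state();print(s["clock"],np.round(s["eef_pos"],2),np.round(s["eef_rot"],4),np.round(s["wrist_force"],2),round(s["finger_gap"],2))
cv2.imwrite("pics/scene6.png",im[:,:,::-1])
cv2.imwrite("pics/c6.png",cv2.resize(im[160:260,95:225,::-1],None,fx=6,fy=6,interpolation=cv2.INTER_CUBIC))
E
```

```text
clock: 13.2
eef_pos: [550.2, -274.2, 199.4]
eef_rot: [-3.141, 0.004, 2.771]
wrist_force: [-3.0, 1.6, 12.2]
finger_gap: 29.3
13.25 [ 550.25 -274.17  199.37] [-3.1411  0.004   2.7714] [-2.47  1.82 12.21] 29.47
13.3 [ 550.25 -274.18  199.38] [-3.1411  0.0041  2.7714] [-3.55  2.62 11.84] 29.02
13.35 [ 550.21 -274.2   199.34] [-3.1412  0.0039  2.7713] [-2.39  1.51 11.99] 28.97
13.4 [ 550.24 -274.2   199.37] [-3.1412  0.004   2.7713] [-2.89  1.69 11.44] 29.33
```

View pics/c6.png

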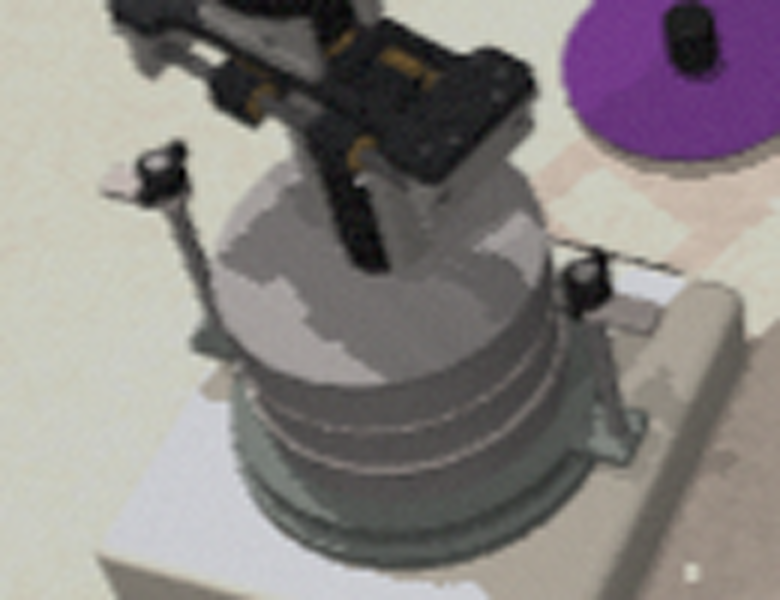

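View pics/scene6.png

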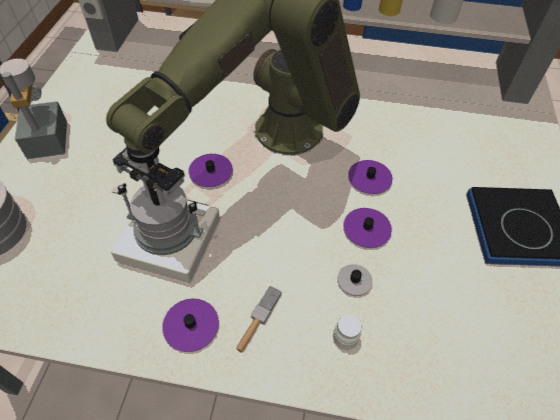

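```bash
python3 - <<'E'
from h import *
a=cv2.imread("pics/scene0.png");b=cv2.imread("pics/scene6.png")
for n,(u,v,r) in {"small":(355,278,25),"brush":(260,318,35),"jar":(348,331,20)}.items():
    d=cv2.absdiff(a[v-r:v+r,u-r:u+r],b[v-r:v+r,u-r:u+r]).max(2);print(n,"changed px",int((d>40).sum()))
s=manip.read_state();print(s["clock"],np.round(s["wrist_force"],2),np.abs(s["qd"]).max())
manip.sign_off()
E
```

```text
small changed px 0
brush changed px 0
jar changed px 0
13.4 [-2.89  1.69 11.44] 0.0021949073145812368
the job is handed in; nothing more can be done
```

The large steel cover is seated in the sieve stack and I handed the job in at 13.4 s with the arm still gripping and pressing it down. The sign-off gave no verdict.

- **Load:** the wrist showed a steady 11.4–12.2 N of push over the last readings. With the cover's 3 N that is about 15 N on the rim. The tool had gone down about 8.7 mm since first contact, which implies about 14.4 N, so the two agree.
- **Fit:** just before insertion the plate and rim centres matched within about 1 mm in the scene camera. The pictures afterwards show the plate flush on the rim, and the tool tilt was 0.004 rad. The arm blocked the top camera, so the final seating was checked from one view only.
- **Bystanders:** the small cover, brush and jar show no changed pixels between the first and last pictures.
- **Small disagreements:** a side force of about 3 N remains, down from 6 N. The two cameras put the seat centre about 3 mm apart, so I used a value between them. Neither seems to matter, as the spigot went in without catching.

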